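Clamp a multiwell plate on the bench shaker

ROBOT

A 6-joint arm with a two-finger parallel gripper is mounted at the origin on the work surface. World frame = base frame: x ahead of the robot, y to its left, z up, the work surface at z = 0. Lengths are in m, angles in rad, forces in N, time in s.
With the tool pointing down it reaches from about 0.25 to 0.775 m from the base axis. Payload 4 kg.
Tool frame: the origin (TCP) lies at the very end of the fingers, on their centre line; the grasp point (between the pads) lies 19 mm behind it; z points along the fingers, y is the direction in which the jaws open and shut (so a half turn about z gives the same grasp; the last joint's range is limited). The gripper opens to 94 mm and grips with 3 to 60 N. Pads are 16 mm wide; open, the fingers measure 119 mm over their backs; the gripper's body (75 mm by 177 mm) begins 78 mm behind the grasp point.
Start: joints at [1.045, 0.087, 1.371, -0, 1.684, -0.103], TCP at [0.226, 0.502, 0.206] pointing down, gripper open.
Joint ranges: [-3.1, 3.1], [-0.76, 2.03], [0.27, 2.55], [-1.08, 4.22], [0.17, 2.65], [-2.57, 2.57]. Speed limits (rad/s): [2.79, 2.79, 3.14, 3.14, 3.14, 3.14].

INTERFACE

Orientations are given as [roll, pitch, yaw] about the fixed x, y, z axes, in that order (R = Rz(yaw) Ry(pitch) Rx(roll)).
In Python, from bench import robot, cams, models gives the robot as it stands.
- The arm moves only by the tool step_arm, never from a script. Its argument "series" is a list of rows, each a list of 5 numbers: the gripper command: -1 is shut, 1 is fully open, values between are in proportion, then the shift along the tool's x, y, z in mm, then the turn about the tool's z in degrees. A call has 1 to 20 rows; each row is the pose to reach, as a shift and turn from the pose commanded when the call began, along the tool's axes at that moment; what a row does not reach only later rows make up. A row lasts 1/8 s, in which the tool goes at most 62.5 mm and 10.7 degrees, less where a joint would pass 70% of its speed; a pose out of reach is approached as far as the arm can. A call with a gripper value outside its range is refused whole. The fingers move at their own pace and stop on an object; the grip force is fixed at half the most. Time passes only in rows, so rows that repeat a pose let the fingers close. It gives the time, the measured TCP pose, the force and the opening at its end, in the units of the state.
- robot.get_obs(): the state, without advancing time (a new reading comes with each control period).
- cams.snapshot(name): name is "side" or "top"; returns a dict with "pixels" (400x640x3 uint8, red, green, blue), "fov_y" (degrees; the focal length in pixels is half the picture's height over the tangent of half this angle, whatever the lens; pixels are square), "cx", "cy" (the principal point, pixels), "R" (3x3) and "t" (3): a world point X has camera coordinates R X + t. Camera axes: x right, y down, z forward; pixel columns grow to the right and rows downward; lengths in m; the calibration is good to about 2 mm. A picture is of the moment at which its call begins. There is no depth.
- robot.close_job(): hands the job in, once; it reports no verdict.
Trained networks look in a picture, given as the dict that the camera call returned (one of the last four; its "shot" number tells which), for a name from the list of things; names that differ only in an ending like _2 or _b are one class to them, and where a whole thing is asked for, a point or a joint stands for the part that bears it (a point fixed in the world has none). Each returns a list of dicts, best first, with "p" (0 to 1); they miss things now and then, are a little off and sometimes report something else, mostly with a low value. They report only what shows in the picture. A call takes as long as a camera call. They do not tell look-alikes from the thing itself.
- models.find_in(picture, label): "position" ([x, y, z] in m, in world coordinates, good to about 4 mm: the middle of the surface that is visible of it).
- models.pinpoint(picture, label): "position" ([x, y, z] in m, in world coordinates, good to about 4 mm: a listed point, or the origin of a listed thing).
The state is a dict: "time": time; "joint_positions": joint angles; "qvel": joint speeds; "joint_torque": joint torques, N m; "tool_pos": TCP position; "ee_rot": TCP orientation; "wrist_force": force on the tool from outside, world axes, zero at the start; "wrist_torque": the same for the moment, N m; "width": finger opening in m.
Only numpy, scipy, OpenCV 4.12 (cv2) and the standard library are available. Lean on these libraries where they do the work, as an engineer would, in place of code of your own. Each camera call takes 0.05 s, during which the arm holds its last target. There are 200 camera calls.

TASK

Get the shaker ready to run: with the fingertips, push the multiwell plate along its channel until it is fully home against the end stop, and then push the clamp's lever over its dead point until it snaps down into lock and the rubber pad holds the plate. Nothing is to be lifted, and the bottle, the jar and the tip box are to be left alone.

Things in the scene. Friction and masses are not known exactly. Their poses are not given: they have to be found in the camera images.
- shaker: Low white bench shaker, fixed: 200 (x) x 260 (y) mm, aluminium deck at z = 62 mm. Origin: centre of its underside at bench height, z up; yaw varies. On the deck a channel for the plate runs along y, centred on x = 0, 89.5 mm wide between two steel rails 12 mm high, 8 mm thick; a gap in the -x rail lets the clamp pad through. It is open at -y and closed at +y by the end stop.
- stop_face (a point): Middle of the foot of the end stop's face, at deck height: x = 0, y = +93.9, z = 62 mm in the shaker's frame. The stop is a steel bar across the channel's +y end, 14 mm high, 8 mm thick. Axes as the shaker's.
- plate_center (a point): Centre, half-way up, of the loose white multiwell plate (24 wells), 85.5 (x) x 127.8 (y) x 20 mm high, about 120 g, lying flat on the deck in the channel, axes along the shaker's. It starts 15 to 35 mm short of the stop; push it in the shaker's +y direction on its -y end face. Home: centre at x = -2 to 2, y = +30, z = 72 mm in the shaker's frame.
- lever_pivot (a point): Point on the clamp lever's hinge axis, mid-width of the lever: fixed at x = -77, y = +44, z = 96 mm in the shaker's frame, beside the -x rail. The axis runs along the shaker's y; axes as the shaker's. The lever stands between two dark steel cheeks that reach 14 mm either way in x, 17 mm either way in y, and from the deck to 8 mm above this point.
- lever_grip (a point): Centre of the lever's black rubber grip, 62.5 mm from the pivot. The grip is 45 mm long along the lever (it ends 85 mm from the pivot), 24 mm wide along the hinge axis and 14 mm thick; below it the lever is a steel bar 16 x 6 mm.
- clamp_lever (a joint): Lever angle (rad). Lean from upright = value - 0.26, towards the shaker's +x: at 0 (open) it leans back to -x; it starts near 0 (0 to 0.1) and grows as it swings to +x and down. A spring resists with up to 0.5 Nm (9 N at the grip), most near 0.85; dead point about 1.33; past it the lever snaps to its stop at 1.8 (nearly level, over the plate) and stays. Let go earlier, it swings back.
- clamp_pad: Round rubber pad, 16 mm diameter, 6 mm thick, on the clamp's push rod, below the lever in the gap of the -x rail. The lever drives it in the shaker's +x direction against the plate's side, with about 8 N when locked. Origin at the centre of its back face.
- bottle_center (a point): Bystander: centre of a loose glass bottle with a blue cap, 70 mm diameter, 170 mm high.
- jar_center (a point): Bystander: centre of a loose amber jar, 52 mm diameter, 70 mm high.
- tip_box_center (a point): Bystander: centre of a loose grey pipette-tip box with a clear lid, 80 x 115 x 56 mm high.
There are look-alikes about, which are no part of the job. Leave any blue look-alike of the part that bears plate_center alone.

How it is judged:
On the way, in this order (a step that is already met when the one before it is completed fails the run):
1. the plate is home against the end stop (within 3 mm) while the clamp is still open (y of plate_center in the frame of shaker above 0.027 m and z of plate_center in the frame of shaker below 0.077 m and value of joint clamp_lever below 0.8 rad), for 0.2 s.
2. the lever has snapped into lock with the plate home (y of plate_center in the frame of shaker above 0.027 m and z of plate_center in the frame of shaker below 0.077 m and value of joint clamp_lever above 1.72 rad), for 0.2 s.
At the end, for the whole second after the job is handed in: The plate lies flat on the deck, within 3 mm of the end stop; the lever is locked (over 1.72 rad of 1.8) by itself, and the pad presses on the plate with over 3 N (all of step 2 and contact force between clamp_pad and plate above 3 N and angle between plate_center's own z axis and vertical below 0.05 rad); the robot touches nothing.
It fails at once if the plate is lifted off the deck or tipped (z of plate_center in the frame of shaker above 0.08 m or angle between plate_center's own z axis and vertical above 0.15 rad).
It fails at once if the bottle is moved more than 20 mm or tipped (distance of bottle_center from where it was at the start of the episode above 0.02 m or angle between bottle_center's own z axis and vertical above 0.3 rad).
It fails at once if the jar is moved more than 20 mm or tipped (distance of jar_center from where it was at the start of the episode above 0.02 m or angle between jar_center's own z axis and vertical above 0.3 rad).
It fails at once if the tip box is moved more than 20 mm or tipped (distance of tip_box_center from where it was at the start of the episode above 0.02 m or angle between tip_box_center's own z axis and vertical above 0.3 rad).
It also fails if it takes over 48 s, if anything falls off the work surface, if the arm or the gripper's body presses on something with over 40 N, if the wrist force passes 120 N, or if a joint passes its speed limit or range.

## Working session

There is one attempt and no reset: what is moved stays moved. The work goes in short steps, Python scripts to look and compute and a tool call to move; the robot and the scene stay as the last step left them, time stands still between calls to the robot, and variables do not carry over. Pictures are saved under pics/ and viewed, about 8 in all and at most 12, crops included, and the job is handed in when it is done.

Besides the shell and the picture viewer there is one more tool, called after "Request:" by a JSON object that holds its "op" and its "data", one argument or row to a line. step_arm: Moves the arm, as the interface text tells. Its arguments: {"type":"object","properties":{"series":{"type":"array","items":{"type":"array","items":{"type":"number"}}}},"required":["series"]}

```bash
mkdir -p pics; python3 - <<'E'
from bench import robot,cams,models
import cv2
o=robot.get_obs();print(o['time'],o['tool_pos'],o['ee_rot'],o['width'])
for c in ('top','side'):
    s=cams.snapshot(c);cv2.imwrite(f'pics/{c}0.png',s['pixels'][:,:,::-1])
    print(c,s['fov_y'],s['cx'],s['cy'],s['R'],s['t'])
    for l in ('shaker','stop_face','plate_center','lever_pivot','lever_grip','clamp_pad','bottle_center','jar_center','tip_box_center'):
        for d in models.pinpoint(s,l)[:3]: print(l,[round(float(v),3) for v in d['position']],round(d['p'],2),end=' | ')
        print()
E
```

```text
0.0 [0.22540776 0.50108688 0.2043496 ] [-3.13946130e+00 -1.97740530e-04  2.71881349e+00] 0.09410839734302248
top 45.70024487281153 311.2237529045853 197.50474613298042 [[-2.03519663e-04 -9.99999979e-01  3.10991338e-05]
 [-9.83895413e-01  1.94683252e-04 -1.78745008e-01]
 [ 1.78744998e-01 -6.69764187e-05 -9.83895432e-01]] [0.01499699 0.58099957 1.4393574 ]
shaker [0.596, -0.071, 0.001] 0.56 | 
stop_face [0.632, 0.012, 0.058] 0.7 | 
plate_center [0.33, 0.093, 0.013] 0.97 | plate_center [0.333, -0.106, 0.003] 0.86 | plate_center [0.599, -0.072, 0.075] 0.72 | 
lever_pivot [0.546, -0.004, 0.097] 0.73 | 


bottle_center [0.683, 0.13, 0.083] 0.56 | bottle_center [0.632, 0.013, 0.059] 0.17 | 
jar_center [0.785, -0.068, 0.036] 0.52 | 
tip_box_center [0.506, -0.305, 0.03] 0.79 | 
side 43.65849069817416 318.91105399648717 195.70010690616087 [[-0.99871166 -0.05049165  0.00506048]
 [-0.04057691  0.73473508 -0.67713948]
 [ 0.03047177 -0.67647243 -0.73583729]] [0.54903737 0.0764665  1.58999193]
shaker [0.599, -0.076, 0.003] 0.58 | shaker [0.633, 0.012, 0.057] 0.27 | 
stop_face [0.636, 0.015, 0.06] 0.79 | 
plate_center [0.7, -0.356, 0.013] 0.95 | plate_center [0.333, -0.11, 0.013] 0.71 | plate_center [0.332, 0.091, 0.009] 0.62 | 
lever_pivot [0.54, -0.001, 0.096] 0.92 | lever_pivot [0.596, -0.078, 0.002] 0.62 | 
lever_grip [0.532, 0.004, 0.154] 0.66 | 

bottle_center [0.679, 0.13, 0.085] 0.63 | 
jar_center [0.786, -0.072, 0.036] 0.73 | jar_center [0.637, 0.014, 0.059] 0.47 | 
tip_box_center [0.506, -0.31, 0.03] 0.72 |
```

View pics/top0.png

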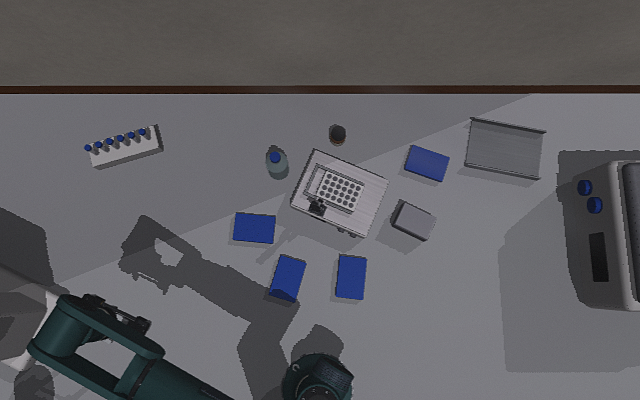

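View pics/side0.png

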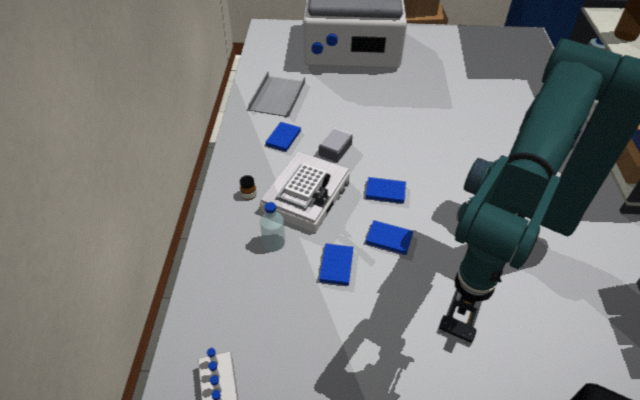

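The white plate, top (337,190) and side (303,183), lies on the shaker; the four blue plates, top (255,228), (288,277), (351,277), (427,163), are look-alikes. The white one on the deck is the one meant, and I'll confirm that in an enlarged crop with a model overlay.

```bash
cat > h.py <<'E'
import numpy as np,cv2
from bench import robot,cams,models
def proj(s,X):
    f=200/np.tan(np.radians(s['fov_y']/2)); X=np.atleast_2d(X)@np.array(s['R']).T+np.array(s['t'])
    return f*X[:,:2]/X[:,2:]+[s['cx'],s['cy']]
def fr(p,S):
    x,y,a=S;p=np.atleast_2d(p).astype(float);c,sn=np.cos(a),np.sin(a)
    return np.c_[x+c*p[:,0]-sn*p[:,1],y+sn*p[:,0]+c*p[:,1],p[:,2]]
def inv(p,S):
    x,y,a=S;d=np.array(p[:2])-[x,y];c,sn=np.cos(a),np.sin(a);return np.array([c*d[0]+sn*d[1],-sn*d[0]+c*d[1]])
def box(x0,x1,y0,y1,z): return [[x0,y0,z],[x1,y0,z],[x1,y1,z],[x0,y1,z]]
def show(cam,S,name,boxes,ctr,w=75,k=5):
    s=cams.snapshot(cam);u,v=[int(t) for t in proj(s,ctr)[0]]
    u0,v0=u-w,v-int(w*.72);im=s['pixels'][max(v0,0):v0+int(w*1.44),u0:u0+2*w,::-1]
    im=cv2.resize(im,None,fx=k,fy=k,interpolation=cv2.INTER_CUBIC)
    for b,col in boxes:
        q=((proj(s,fr(np.array(b)/1000,S))-[u0,max(v0,0)]+.5)*k).astype(int)
        cv2.polylines(im,[q],True,col,1)
    cv2.imwrite('pics/'+name,im);return s
E
python3 - <<'E'
from h import *
S=[.598,-.0735,np.radians(-22.4)]
B=[(box(-100,100,-130,130,62),(0,0,255)),(box(-44.75,44.75,93.9,101.9,76),(0,255,0)),(box(-42.7,42.7,-53.9,73.9,82),(255,0,255)),(box(-91,-63,27,61,104),(0,255,255))]
a=show('top',S,'t1.png',B,[.598,-.07,.06],w=60,k=6);show('side',S,'s1.png',B,[.598,-.07,.06],w=60,k=6)
E
```

```text
(no output)
```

View pics/t1.png

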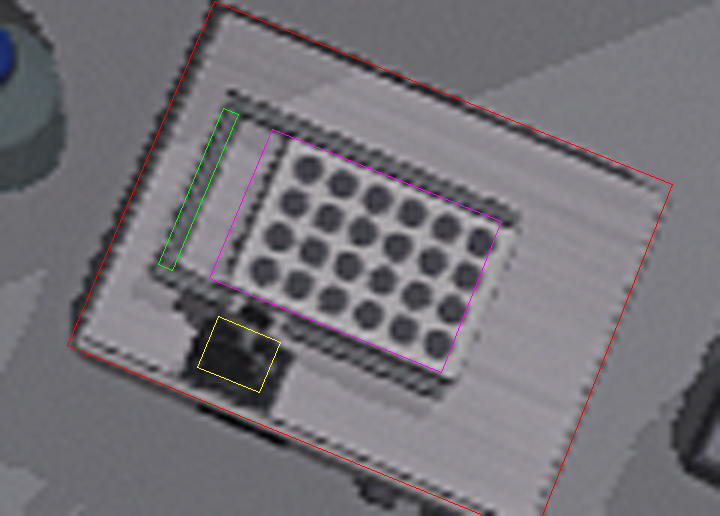

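View pics/s1.png

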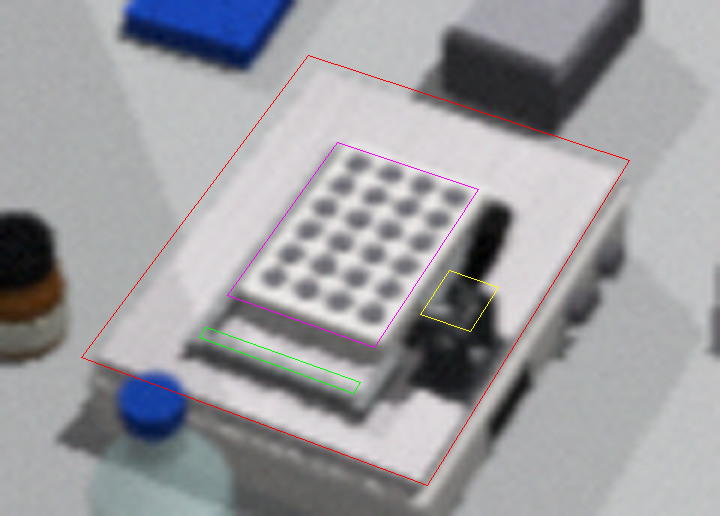

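The overlay confirms it: the white 24-well plate lies in the channel, its -y end at about (480,300) in the top crop. The open lever is dark, at (490,235) in the side crop. The fitted shaker pose is (0.598, -0.0735), yaw -22.4°. I'll move to a hover behind the plate, with tool x along the shaker's +y.

Request:
{"op": "step_arm", "data": {
  "series": [
    [-0.36,0,0,-45,10],
    [-0.36,-45,-36,-45,20],
    [-0.36,-90,-73,-45,30],
    [-0.36,-135,-109,-45,40],
    [-0.36,-180,-145,-45,50],
    [-0.36,-225,-181,-45,60],
    [-0.36,-270,-218,-45,70],
    [-0.36,-315,-254,-45,80],
    [-0.36,-360,-290,-45,88.2],
    [-0.36,-405,-327,-45,88.2],
    [-0.36,-450,-363,-45,88.2],
    [-0.36,-495,-399,-45,88.2],
    [-0.36,-540,-436,-45,88.2],
    [-0.36,-579,-467,-45,88.2],
    [-0.36,-579,-467,-45,88.2],
    [-0.36,-579,-467,-45,88.2]
  ]
}}

```text
time: 3.1
tool_pos: [0.5619, -0.1615, 0.2503]
ee_rot: [-3.141, -0.001, 1.179]
wrist_force: [-0.5, 1.3, -0.3]
width: 0.0303
```

```bash
python3 - <<'E'
from h import *
S=[.598,-.0735,np.radians(-22.4)]
o=robot.get_obs();print(o['time'],o['tool_pos'],o['ee_rot'],o['width'],o['wrist_force'],inv(o['tool_pos'],S))
for c in('top','side'):
  s=cams.snapshot(c)
  for l in('shaker','stop_face','plate_center','lever_pivot'):
    for d in models.pinpoint(s,l):
      if d['p']>.3: print(c,l,np.round(d['position'],4),np.round(inv(d['position'],S),4),d['p'])
E
```

```text
3.1 [ 0.56187786 -0.16146961  0.25027002] [-3.14072653e+00 -6.05633535e-04  1.17940897e+00] 0.03026267517313216 [-0.4904976   1.32760388 -0.29861297] [ 0.00012603 -0.09509703]
top stop_face [0.6327 0.0115 0.0581] [-0.0003  0.0918] 0.88
top plate_center [0.3318 0.0947 0.0106] [-0.3102  0.0541] 0.89
top plate_center [0.4878 0.1993 0.0099] [-0.2058  0.2102] 0.83
top plate_center [ 0.6008 -0.0713  0.0743] [0.0018 0.0031] 0.73
top plate_center [ 0.6986 -0.359   0.0082] [ 0.2018 -0.2256] 0.67
top plate_center [ 0.5952 -0.0715  0.0014] [-0.0034  0.0008] 0.44
top lever_pivot [ 0.5447 -0.0038  0.1013] [-0.0758  0.0441] 0.67
side shaker [ 0.5978 -0.0756  0.0031] [ 0.0006 -0.002 ] 0.81
side stop_face [0.6358 0.0114 0.0577] [0.0026 0.0929] 0.92
side plate_center [ 0.7011 -0.359   0.013 ] [ 0.2041 -0.2247] 0.83
side plate_center [ 0.3327 -0.1092  0.0071] [-0.2317 -0.1341] 0.72
side plate_center [ 0.5963 -0.0744  0.0739] [-0.0012 -0.0015] 0.7
side plate_center [0.4901 0.2024 0.0162] [-0.2049  0.214 ] 0.62
side plate_center [0.3323 0.0892 0.0111] [-0.3077  0.0492] 0.57
side lever_pivot [5.415e-01 3.000e-04 9.430e-02] [-0.0804  0.0467] 0.75
```

Request:
{"op": "step_arm", "data": {
  "series": [
    [-0.36,0,0,60,0],
    [-0.36,0,0,120,0],
    [-0.36,0,0,160,0],
    [-0.36,0,0,175,0],
    [-0.36,0,0,181,0],
    [-0.36,0,0,181,0]
  ]
}}

```text
time: 4.35
tool_pos: [0.5632, -0.1623, 0.0711]
ee_rot: [3.139, -0.0, 1.179]
wrist_force: [0.6, 0.5, 0.3]
width: 0.0302
```

Request:
{"op": "step_arm", "data": {
  "series": [
    [-0.36,8,0,0,0],
    [-0.36,16,0,0,0],
    [-0.36,21,0,0,0],
    [-0.36,25,0,0,0],
    [-0.36,29,0,0,0],
    [-0.36,33,0,0,0],
    [-0.36,37,0,0,0],
    [-0.36,41,0,0,0],
    [-0.36,44,0,0,0],
    [-0.36,44,0,0,0]
  ]
}}

```text
time: 5.6
tool_pos: [0.5789, -0.1206, 0.0693]
ee_rot: [-3.141, -0.001, 1.18]
wrist_force: [-0.0, -0.8, -0.5]
width: 0.0299
```

```bash
python3 - <<'E'
from h import *
S=[.598,-.0735,np.radians(-22.4)]
o=robot.get_obs();print(o['time'],o['tool_pos'],o['wrist_force'],inv(o['tool_pos'],S))
B=[(box(-100,100,-130,130,62),(0,0,255)),(box(-44.75,44.75,93.9,101.9,76),(0,255,0)),(box(-42.7,42.7,-33.9,93.9,82),(255,0,255))]
s=show('side',S,'s2.png',B,[.598,-.07,.06],w=60,k=6)
for d in models.pinpoint(s,'plate_center'): print(np.round(inv(d['position'],S),4),d['p'])
E
```

```text
5.6 [ 0.57888394 -0.12058688  0.06931794] [-0.01755949 -0.79593676 -0.49249669] [ 0.00026974 -0.05081856]
[-0.0014  0.0207] 0.86
[ 0.2014 -0.2229] 0.69
[-0.2316 -0.1334] 0.68
```

View pics/s2.png

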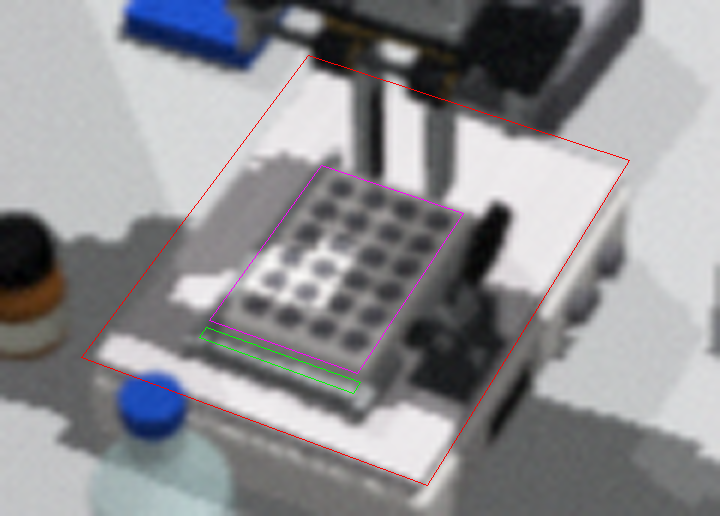

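The plate has moved with the fingers to y ≈ 0.021. Its top edge at (350,375) is still a few mm from the stop. I'll push on in small steps until the force rises.

Request:
{"op": "step_arm", "data": {
  "series": [
    [-0.36,3,0,0,0],
    [-0.36,6,0,0,0],
    [-0.36,8,0,0,0],
    [-0.36,8,0,0,0]
  ]
}}

```text
time: 6.2
tool_pos: [0.5817, -0.114, 0.0693]
ee_rot: [-3.141, 0.001, 1.179]
wrist_force: [-0.5, -1.5, -1.0]
width: 0.0296
```

Request:
{"op": "step_arm", "data": {
  "series": [
    [-0.36,1,0,0,0],
    [-0.36,2,0,0,0],
    [-0.36,2,0,0,0]
  ]
}}

```text
time: 6.58
tool_pos: [0.5818, -0.1138, 0.0694]
ee_rot: [-3.141, 0.004, 1.178]
wrist_force: [-2.5, -5.0, 0.1]
width: 0.0301
```

Request:
{"op": "step_arm", "data": {
  "series": [
    [-0.36,1,0,0,0],
    [-0.36,2,0,0,0],
    [-0.36,2,0,0,0],
    [-0.36,2,0,0,0]
  ]
}}

```text
time: 7.08
tool_pos: [0.5818, -0.1137, 0.0694]
ee_rot: [-3.141, 0.007, 1.177]
wrist_force: [-4.6, -8.8, 0.9]
width: 0.0297
```

```bash
python3 - <<'E'
from h import *
S=[.598,-.0735,np.radians(-22.4)]
o=robot.get_obs();print(o['time'],o['wrist_force'],inv(o['tool_pos'],S))
for c in('side','top'):
  s=cams.snapshot(c)
  for l in('plate_center','stop_face','lever_grip','lever_pivot','clamp_pad'):
    for d in models.pinpoint(s,l):
      q=inv(d['position'],S)
      if abs(q[0])<.12 and abs(q[1])<.12: print(c,l,np.round(q,4),round(d['position'][2],3),d['p'])
E
```

```text
7.075 [-4.56917361 -8.83410827  0.90106076] [ 0.00033375 -0.04331741]
side plate_center [-0.0002  0.0268] 0.071 0.8
side stop_face [0.0017 0.0932] 0.059 0.9
side lever_grip [-0.0892  0.0432] 0.154 0.68
side lever_grip [-0.0001  0.0292] 0.073 0.65
top plate_center [0.0002 0.032 ] 0.074 0.6
top stop_face [0.002  0.0911] 0.058 0.58
top lever_grip [-0.0886  0.047 ] 0.155 0.64
top lever_pivot [-0.0747  0.0421] 0.098 0.89
```

The plate is home: the push force went up to 10 N with no further travel. I'll back off, rise, and come down behind the lever with the fingers shut.

Request:
{"op": "step_arm", "data": {
  "series": [
    [-0.36,-15,0,0,0],
    [-0.36,-30,0,0,0],
    [-1,-30,0,-60,0],
    [-1,-30,0,-120,0],
    [-1,-30,0,-145,0],
    [-1,0,-50,-145,0],
    [-1,40,-90,-145,0],
    [-1,83,-135,-145,0],
    [-1,83,-135,-145,0],
    [-1,83,-135,-110,0],
    [-1,83,-135,-90,0],
    [-1,83,-135,-90,0]
  ]
}}

```text
time: 9.18
tool_pos: [0.4894, 0.0174, 0.1576]
ee_rot: [-3.138, 0.001, 1.178]
wrist_force: [0.2, 0.2, 0.0]
width: 0.0002
```

```bash
python3 - <<'E'
from h import *
S=[.598,-.0735,np.radians(-22.4)]
o=robot.get_obs();print(o['time'],o['wrist_force'],o['width'],inv(o['tool_pos'],S),o['tool_pos'][2])
s=show('side',S,'s3.png',[(box(-42.7,42.7,-33.9,93.9,82),(255,0,255))],[.57,-.05,.1],w=60,k=6)
for l in('plate_center','lever_grip'):
    for d in models.pinpoint(s,l):
      q=inv(d['position'],S)
      if abs(q[0])<.12 and abs(q[1])<.12: print(l,np.round(q,4),round(d['position'][2],3),d['p'])
E
```

```text
9.175 [0.20849373 0.2099196  0.01107385] 0.00019290417870718092 [-0.13500046  0.04264064] 0.1575732862251421
plate_center [-0.0001  0.0269] 0.074 0.64
lever_grip [-0.0885  0.046 ] 0.152 0.42
```

View pics/s3.png

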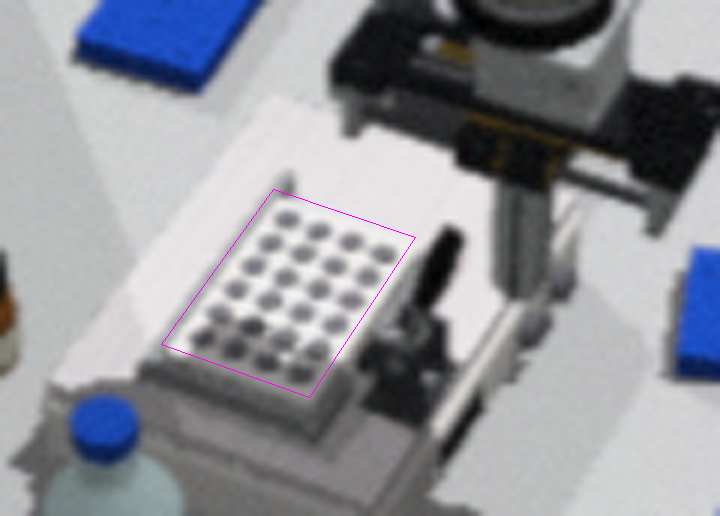

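The plate sits on the home outline, and the finger, tip at (520,290), stands beside the lever at (440,260) with nothing touching. I'll push the lever in two stages.

Request:
{"op": "step_arm", "data": {
  "series": [
    [-1,0,20,0,0],
    [-1,0,30,-1,0],
    [-1,0,38,-2,0],
    [-1,0,45,-2,0],
    [-1,0,52,-2,0],
    [-1,0,59,-1,0],
    [-1,0,66,1,0],
    [-1,0,70,2,0]
  ]
}}

```text
time: 10.32
tool_pos: [0.5545, -0.0087, 0.158]
ee_rot: [-3.14, 0.001, 1.179]
wrist_force: [-7.1, 0.5, 5.1]
width: 0.0003
```

Request:
{"op": "step_arm", "data": {
  "series": [
    [-1,0,5,2,0],
    [-1,0,10,4,0],
    [-1,0,15,7,0],
    [-1,0,20,11,0],
    [-1,0,26,16,0],
    [-1,0,30,21,0],
    [-1,0,34,28,0],
    [-1,0,37,34,0],
    [-1,0,39,39,0],
    [-1,0,39,39,0]
  ]
}}

```text
time: 11.58
tool_pos: [0.5908, -0.0233, 0.1172]
ee_rot: [-3.14, 0.0, 1.18]
wrist_force: [0.1, 0.2, -0.4]
width: 0.0005
```

```bash
python3 - <<'E'
from h import *
S=[.598,-.0735,np.radians(-22.4)]
o=robot.get_obs();print(o['time'],o['wrist_force'],o['width'],inv(o['tool_pos'],S),o['tool_pos'][2])
s=show('side',S,'s4.png',[(box(-42.7,42.7,-33.9,93.9,82),(255,0,255))],[.57,-.05,.1],w=60,k=6)
E
```

```text
11.575 [ 0.09449522  0.21063084 -0.39436931] 0.0004636684857318654 [-0.02584298  0.04367839] 0.11717106970261935
```

View pics/s4.png

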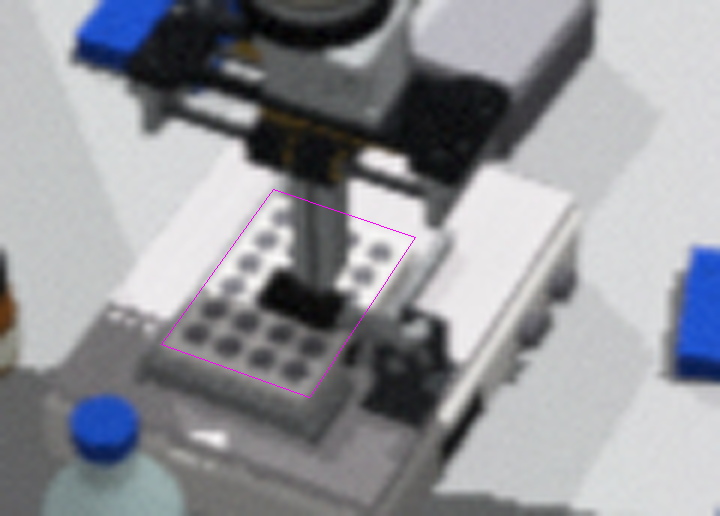

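The lever lies flat over the plate, its grip at (300,297), and the wrist force is about zero. I'll retreat straight up and check.

Request:
{"op": "step_arm", "data": {
  "series": [
    [-1,0,0,-30,0],
    [-1,0,0,-80,0],
    [-1,0,0,-130,0],
    [-1,-60,0,-160,0],
    [-1,-120,0,-160,0],
    [-1,-120,0,-160,0]
  ]
}}

```text
time: 12.38
tool_pos: [0.5444, -0.1377, 0.2798]
ee_rot: [3.139, 0.001, 1.174]
wrist_force: [0.6, 1.0, -0.0]
width: 0.0004
```

```bash
python3 - <<'E'
from h import *
S=[.598,-.0735,np.radians(-22.4)]
o=robot.get_obs();print(o['time'],o['wrist_force'],inv(o['tool_pos'],S),o['tool_pos'][2])
s=show('side',S,'s5.png',[(box(-42.7,42.7,-33.9,93.9,82),(255,0,255))],[.57,-.05,.1],w=60,k=6)
for l in('plate_center','lever_grip','bottle_center','jar_center','tip_box_center'):
    for d in models.pinpoint(s,l):
      q=inv(d['position'],S)
      if d['p']>.3:print(l,np.round(d['position'],3),np.round(q,4),d['p'])
E
```

```text
12.375 [ 0.61068333  1.04202054 -0.0109099 ] [-0.02512084 -0.07982475] 0.27979252847706293
plate_center [ 0.611 -0.051  0.072] [0.0032 0.0261] 0.91
plate_center [ 0.33  -0.109  0.007] [-0.2346 -0.1349] 0.91
plate_center [0.33  0.092 0.008] [-0.3107  0.0506] 0.9
plate_center [ 0.702 -0.357  0.011] [ 0.2039 -0.2226] 0.73
plate_center [0.491 0.202 0.016] [-0.2041  0.2134] 0.7
lever_grip [ 0.604 -0.027  0.095] [-0.0119  0.0455] 0.63
bottle_center [0.678 0.124 0.086] [-0.0015  0.2132] 0.63
jar_center [ 0.786 -0.069  0.038] [0.1722 0.0759] 0.65
tip_box_center [ 0.508 -0.309  0.032] [ 0.0061 -0.2521] 0.85
```

View pics/s5.png

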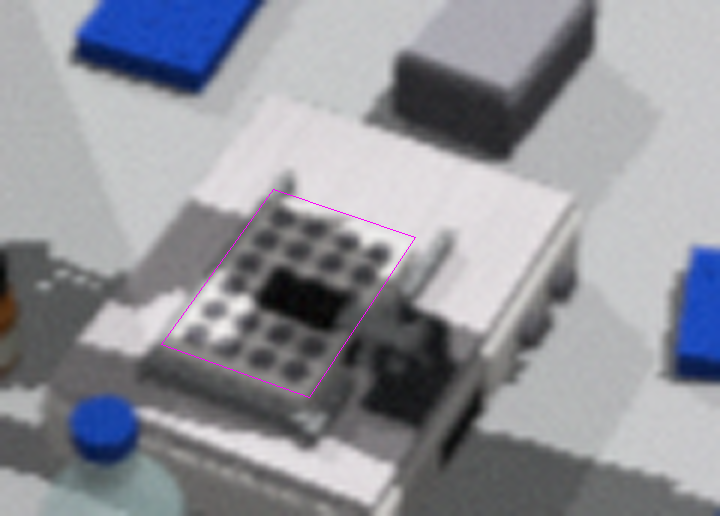

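The lever stays down over the plate at (300,297) with the robot clear. Compared with the earlier crop, the wells have shifted by (-6,-3) px, which is purely along the shaker's +x, from the pad. The plate therefore stayed against the stop, and I'm handing in.

```bash
python3 -c "
from bench import robot
print(robot.close_job())"
```

```text
the job is handed in; nothing more can be done
None
```

The plate is home against the end stop, the clamp lever is locked down over it, and the job is handed in. It took about 12.4 s of the 48 s allowed; no verdict was reported.

- **Plate:** I pushed it with two fingertips until the force rose to about 10 N with no further travel, which I took as contact with the stop. The last reading puts its centre at y = 26.1 mm in the shaker's frame. That is just under the 27 mm limit, but within the network's 4 mm error. With the plate pressed against the stop, the same camera read 26.8 mm and the top camera 32 mm. Between the pictures before and after clamping, the plate only shifted sideways, away from the pad.
- **Lever:** After the push the wrist force fell to about zero. The last picture shows the lever lying flat with the robot clear. The grip is at z = 95 mm, about level with the pivot, which fits the locked position.
- **Pad:** I could not measure the pad force. The sideways shift of the plate is the only sign that the pad is pressing on it.
- **Bystanders:** The bottle, jar and tip box read within about 7 mm of their starting positions, close to the measuring error. I planned the moves to stay clear of them and of the blue look-alike plates.

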